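# Lay out the coffee service

## Task

Get the living-room table ready for coffee: stand each of the four cups upright in the middle of the saucer of its own colour (white, blue, red, yellow). Set the cups down gently without dropping or knocking any over, and leave the saucers and the two green drinking glasses where they are.

Things in the scene. Friction and masses are not known exactly. Their poses are not given: they have to be found in the camera images.
- cup_white: white glazed coffee cup, loose, upright, 0.16 kg. 56 mm high; foot 40 mm across, bowl 58 mm across at 20 mm height, 60 mm at the rim, wall 3.5 mm. Origin: centre of the underside; z up. Handle: 7 mm round loop along the cup's own +y, to 54 mm from the axis, 17 to 50 mm high; the bowl can be gripped from above along the cup's x. Any yaw
- cup_blue: blue glazed coffee cup, loose, upright, 0.16 kg. 56 mm high; foot 40 mm across, bowl 58 mm across at 20 mm height, 60 mm at the rim, wall 3.5 mm. Origin: centre of the underside; z up. Handle: 7 mm round loop along the cup's own +y, to 54 mm from the axis, 17 to 50 mm high; the bowl can be gripped from above along the cup's x. Any yaw
- cup_red: red glazed coffee cup, loose, upright, 0.16 kg. 56 mm high; foot 40 mm across, bowl 58 mm across at 20 mm height, 60 mm at the rim, wall 3.5 mm. Origin: centre of the underside; z up. Handle: 7 mm round loop along the cup's own +y, to 54 mm from the axis, 17 to 50 mm high; the bowl can be gripped from above along the cup's x. Any yaw
- cup_yellow: yellow glazed coffee cup, loose, upright, 0.16 kg. 56 mm high; foot 40 mm across, bowl 58 mm across at 20 mm height, 60 mm at the rim, wall 3.5 mm. Origin: centre of the underside; z up. Handle: 7 mm round loop along the cup's own +y, to 54 mm from the axis, 17 to 50 mm high; the bowl can be gripped from above along the cup's x. Any yaw
- saucer_white: white glazed saucer, loose on the table, round, 120 mm across and 16 mm high, 0.2 kg. Its floor is flat for 35 mm around the centre and 5 mm above the table, then slopes up to the rim. Origin: centre of the underside; z up
- saucer_blue: blue glazed saucer, loose on the table, round, 120 mm across and 16 mm high, 0.2 kg. Its floor is flat for 35 mm around the centre and 5 mm above the table, then slopes up to the rim. Origin: centre of the underside; z up
- saucer_red: red glazed saucer, loose on the table, round, 120 mm across and 16 mm high, 0.2 kg. Its floor is flat for 35 mm around the centre and 5 mm above the table, then slopes up to the rim. Origin: centre of the underside; z up
- saucer_yellow: yellow glazed saucer, loose on the table, round, 120 mm across and 16 mm high, 0.2 kg. Its floor is flat for 35 mm around the centre and 5 mm above the table, then slopes up to the rim. Origin: centre of the underside; z up
- tumbler_a: green drinking glass without a handle, loose, 72 mm across the rim, 105 mm high, 0.25 kg; a bystander. Origin: centre of the underside; z up
- tumbler_b: green drinking glass without a handle, loose, 72 mm across the rim, 105 mm high, 0.25 kg; a bystander. Origin: centre of the underside; z up

How it is judged:
At the end, for the whole second after the job is handed in: Each cup stands on the saucer of its own colour, within 12 mm of its centre, upright (within 4.5 degrees) on the saucer's flat floor, released and at rest; every saucer lies level (within 4.5 degrees), at rest and within 30 mm of its starting place, and both tumblers are within 30 mm of theirs (horizontal distance between cup_white and saucer_white below 0.012 m and z of cup_white in the frame of saucer_white between 0.002 and 0.009 m and angle between each of cup_white, saucer_white, cup_blue, saucer_blue, cup_red, saucer_red, cup_yellow, saucer_yellow's own z axis and vertical below 0.08 rad and linear speed of each of cup_white, saucer_white, cup_blue, saucer_blue, cup_red, saucer_red, cup_yellow, saucer_yellow below 0.02 m/s and distance of each of saucer_white, saucer_blue, saucer_red, saucer_yellow, tumbler_a, tumbler_b from where it was at the start of the episode below 0.03 m and horizontal distance between cup_blue and saucer_blue below 0.012 m and z of cup_blue in the frame of saucer_blue between 0.002 and 0.009 m and horizontal distance between cup_red and saucer_red below 0.012 m and z of cup_red in the frame of saucer_red between 0.002 and 0.009 m and horizontal distance between cup_yellow and saucer_yellow below 0.012 m and z of cup_yellow in the frame of saucer_yellow between 0.002 and 0.009 m); the robot touches nothing.
It fails at once if a cup is dropped: moving faster than 0.6 m/s (a fall of about 18 mm) with no finger on it ((linear speed of cup_white above 0.6 m/s and contact force between the fingers and cup_white below 0.05 N) or (linear speed of cup_blue above 0.6 m/s and contact force between the fingers and cup_blue below 0.05 N) or (linear speed of cup_red above 0.6 m/s and contact force between the fingers and cup_red below 0.05 N) or (linear speed of cup_yellow above 0.6 m/s and contact force between the fingers and cup_yellow below 0.05 N)).
It fails at once if a cup is knocked over (tilted by more than 60 degrees) (angle between any of cup_white, cup_blue, cup_red, cup_yellow's own z axis and vertical above 1.05 rad).
It fails at once if a saucer is shifted by more than 30 mm (distance of any of saucer_white, saucer_blue, saucer_red, saucer_yellow from where it was at the start of the episode above 0.03 m).
It fails at once if a tumbler is shifted by more than 30 mm or tipped (distance of any of tumbler_a, tumbler_b from where it was at the start of the episode above 0.03 m or angle between any of tumbler_a, tumbler_b's own z axis and vertical above 0.4 rad).
It also fails if it takes over 112 s, if anything falls off the work surface, if the arm or the gripper's body presses on something with over 40 N, if the wrist force passes 120 N, or if a joint passes its speed limit or range.

## Robot

A 7-joint arm with a two-finger parallel gripper is mounted at the origin on the work surface. World frame = base frame: x ahead of the robot, y to its left, z up, the work surface at z = 0. Lengths are in m, angles in rad, forces in N, time in s.
With the tool pointing down it reaches from about 0.4 to 0.9 m from the base axis. Payload 5.5 kg.
Tool frame: the origin (TCP) lies at the very end of the fingers, on their centre line; the grasp point (between the pads) lies 19 mm behind it; z points along the fingers, y is the line along which they close (so a half turn about z gives the same grasp; the last joint's range is limited). The gripper opens to 92 mm and grips with 3 to 60 N. Pads are 19 mm wide; open, the fingers measure 130 mm over their backs; the gripper's body (75 mm by 190 mm) begins 47 mm behind the grasp point.
Start: joints at [0.263, 0.501, -0.427, 1.55, 0.221, 1.138, -0.21], TCP at [0.65, 0, 0.227] pointing down, gripper open.
Joint ranges: [-2.88, 2.88], [-0.31, 2.03], [-1.54, 1.56], [0.2, 2.42], [-1.41, 4.55], [0.19, 2.02], [-2.57, 2.57]. Speed limits (rad/s): [2.57, 2.57, 3.14, 3.14, 3.14, 3.14, 3.14].

## Interface

Orientations are given as [roll, pitch, yaw] about the fixed x, y, z axes, in that order (R = Rz(yaw) Ry(pitch) Rx(roll)).
In Python, from rig import robot gives the robot as it stands.
- The arm moves only by the shell command python3 -m inch 'ROWS' [FORCE]. ROWS is JSON, a list of rows, each an object of numbers: "tx", "ty", "tz": the shift along the tool's x, y, z in m; "roll": the turn about the tool's z in rad; "claw": the finger opening in m, from 0 to 0.0918. A call has 1 to 8 rows; each row shifts and turns the commanded pose from where the row before left it, along the tool's axes as they then stand; what a row does not reach is not made up. A row lasts 1/8 s, in which the tool goes at most 62.5 mm and 10.7 degrees, less where a joint would pass 70% of its speed; a pose out of reach is approached as far as the arm can. A call is refused whole if a number of a shift passes 0.0625 or a number of a turn 0.188, either way. A call with a gripper value outside its range is refused whole. The fingers move at their own pace and stop on an object; FORCE is the grip in N (left out, the last holds). Time passes only in rows, so rows that do not move let the fingers close. It gives the time, the measured TCP pose, the force, the opening and the grip force at its end, in the units of the state.
- robot.sense(): the state, without advancing time (a new reading comes with each control period).
- robot.read_camera(name): name is "scene" or "side" or "wrist"; returns a dict with "pixels" (400x640x3 uint8, red, green, blue), "fx", "fy", "cx", "cy" (pixels), "eye" and "orientation" of the camera in the world. Camera axes: x right, y up, looking along -z (the intrinsics and any distortion apply to the point x, -y, -z); pixel columns grow to the right and rows downward; lengths in m; the calibration is good to about 2 mm. A picture is of the moment at which its call begins. There is no depth.
- robot.hand_in(): hands the job in; it is judged then, once.
The state is a dict: "time": time; "joints": joint angles; "joint_velocities": joint speeds; "tau": joint torques, N m; "eef_pos": TCP position; "tool_rot": TCP orientation; "wrist_force": force on the tool from outside, world axes, zero at the start; "torque": the same for the moment, N m; "grip_width": finger opening in m; "grasp_force": force on a finger pad.
Only numpy, scipy, OpenCV 4.12 (cv2) and the standard library are available. Lean on these libraries where they do the work, as an engineer would, in place of code of your own. Each camera call takes 0.05 s, during which the arm holds its last target. There are 200 camera calls.

## Working session

There is one attempt and no reset: what is moved stays moved. The work goes in short steps, Python scripts to look and compute and a shell command to move; the robot and the scene stay as the last step left them, time stands still between calls to the robot, and variables do not carry over. Pictures are saved under pics/ and viewed, at most 14 in all, crops included, and the job is handed in when it is done.

```bash
ls; mkdir -p pics; python3 - <<'E'
from rig import robot
import cv2,numpy as np,pickle
d={}
for n in("scene","side","wrist"):
    c=robot.read_camera(n);d[n]=c;cv2.imwrite(f"pics/{n}0.png",c["pixels"][:,:,::-1])
    print(n,{k:np.round(v,4).tolist() if k!="pixels" else 0 for k,v in c.items()})
pickle.dump(d,open("cam0.pkl","wb"))
print(robot.sense())
E
```

```text
pics
scene {'pixels': 0, 'fx': 468.0073, 'fy': 468.0073, 'cx': 317.1088, 'cy': 199.6795, 'eye': [1.467, -0.1755, 0.6719], 'orientation': [0.9825, 0.0043, 1.3906]}
side {'pixels': 0, 'fx': 375.7826, 'fy': 375.7826, 'cx': 319.8625, 'cy': 199.1545, 'eye': [0.1323, 1.0117, 0.6644], 'orientation': [1.0498, -0.0262, -2.7615]}
wrist {'pixels': 0, 'fx': 279.1271, 'fy': 279.1271, 'cx': 323.4792, 'cy': 200.6091, 'eye': [0.6485, 0.08, 0.3842], 'orientation': [-0.3015, 0.0021, -0.001]}
{'time': 0.15, 'joints': array([ 0.2632136 ,  0.50164857, -0.4268167 ,  1.55116985,  0.22078336,
        1.13832063, -0.21031255]), 'joint_velocities': array([ 0.00046963, -0.00032661, -0.00084053, -0.00449083,  0.00149011,
        0.00103354,  0.00032545]), 'tau': array([-7.47210433e-03, -5.67105460e+01, -5.82536548e+00, -2.79454994e+01,
       -6.86119194e-02,  2.65310478e-02,  1.03786256e-04]), 'eef_pos': array([ 6.49469926e-01, -4.46397338e-05,  2.25922129e-01]), 'tool_rot': array([-3.14009046e+00, -6.83667216e-05,  1.57078459e+00]), 'wrist_force': array([ 0.19916994,  0.60953117, -0.73167575]), 'torque': array([ 0.02054145, -0.05556726, -0.01165922]), 'grasp_force': 0.0, 'grip_width': 0.09162090643182975}
```

View pics/scene0.png

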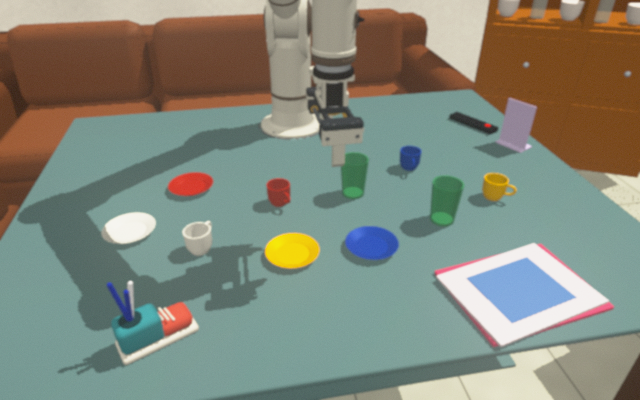

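View pics/side0.png

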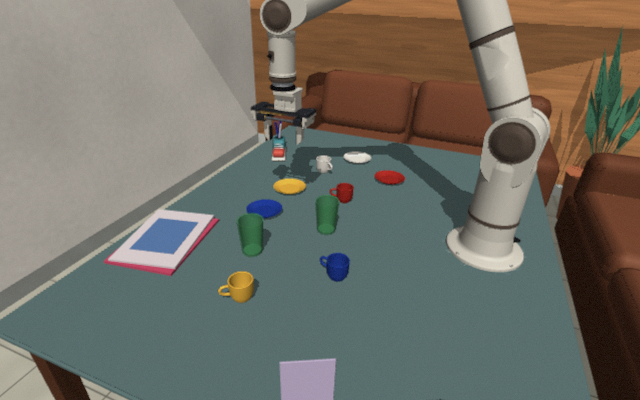

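View pics/wrist0.png

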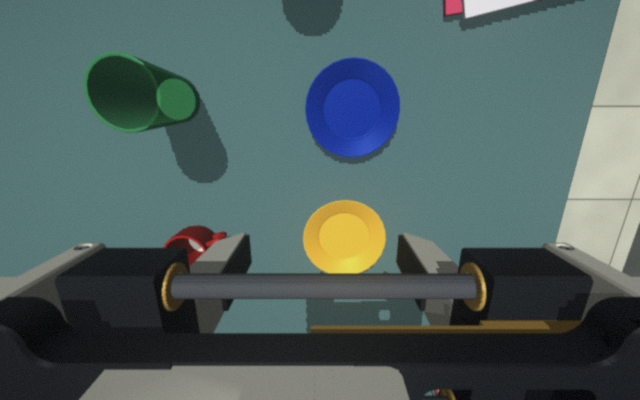

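The scene view shows the saucers at red (190,186), white (130,228), yellow (292,252) and blue (372,245). The cups are at red (279,193), white (198,238), blue (410,158) and yellow (495,187), with tumblers at (354,175) and (446,200). The side view shows the same items. The wrist view shows the blue and yellow saucers, one tumbler and part of the red cup.

```bash
cat > h.py <<'E'
import cv2,numpy as np,pickle
from scipy.spatial.transform import Rotation as R
from scipy.optimize import least_squares
HSV={"red":[(0,130,60,6,256,256),(172,130,60,180,256,256)],"blue":[(108,130,50,128,256,256)],
"yellow":[(15,140,90,35,256,256)],"green":[(55,110,40,80,256,256)],"white":[(0,0,150,180,40,256)]}
def mask(c,col):
    h=cv2.cvtColor(c["pixels"],cv2.COLOR_RGB2HSV);m=0
    for r in HSV[col]: m=m|cv2.inRange(h,r[:3],r[3:])
    return m
def cast(c,uv,z):
    uv=np.atleast_2d(uv).astype(float)
    d=np.c_[(uv[:,0]-c["cx"])/c["fx"],-(uv[:,1]-c["cy"])/c["fy"],-np.ones(len(uv))]
    d=R.from_euler("xyz",c["orientation"]).apply(d);e=np.array(c["eye"])
    return (e+d*((z-e[2])/d[:,2])[:,None])[:,:2]
def proj(c,p):
    q=R.from_euler("xyz",c["orientation"]).inv().apply(np.atleast_2d(p)-np.array(c["eye"]))
    return np.c_[c["cx"]+c["fx"]*q[:,0]/-q[:,2],c["cy"]-c["fy"]*q[:,1]/-q[:,2]]
def blobs(c,col,amin=60):
    cs,_=cv2.findContours(mask(c,col),cv2.RETR_EXTERNAL,cv2.CHAIN_APPROX_NONE)
    return [k[:,0,:] for k in cs if cv2.contourArea(k)>amin]
def circ(p,r=None):
    "robust circle fit: centre, radius, rms"
    x0=np.r_[p.mean(0),r or .05]
    f=lambda x:np.hypot(*(p-x[:2]).T)-(r or x[2])
    s=least_squares(f,x0,loss="soft_l1",f_scale=.001)
    return s.x[:2],(r or s.x[2]),np.median(abs(f(s.x)))
E
python3 - <<'E'
from h import *
d=pickle.load(open("cam0.pkl","rb"))
for n in("scene","side","wrist"):
  c=d[n]
  for col in HSV:
    for k in blobs(c,col):
      m=k.mean(0); g=cast(c,m,.03)[0]
      if not(.2<g[0]<1.1 and -.7<g[1]<.7): continue
      ce,r,e=circ(cast(c,k,.016)+0)
      print(n,col,m.round(),"area",cv2.contourArea(k),"z30",g.round(3),"z16circ",ce.round(4),r.round(4),e.round(4))
E
```

```text
scene red [588. 313.] area 136.5 z30 [0.975 0.409] z16circ [-0.6069  0.1182] 1.6006 0.0026
scene red [176. 319.] area 509.0 z30 [ 0.851 -0.324] z16circ [ 0.8345 -0.3247] 0.028 0.0053
scene red [279. 191.] area 451.5 z30 [ 0.463 -0.095] z16circ [ 0.4374 -0.0936] 0.0508 0.0094
scene red [190. 184.] area 726.5 z30 [ 0.384 -0.318] z16circ [ 0.3587 -0.3212] 0.056 0.0011
scene blue [121. 300.] area 251.5 z30 [ 0.786 -0.427] z16circ [ 0.8849 -0.6441] 0.2427 0.0048
scene blue [371. 243.] area 1305.0 z30 [0.707 0.08 ] z16circ [0.6876 0.0862] 0.057 0.0007
scene blue [410. 157.] area 348.5 z30 [0.351 0.294] z16circ [0.3213 0.3068] 0.0549 0.013
scene yellow [292. 250.] area 1443.5 z30 [ 0.7   -0.094] z16circ [ 0.6809 -0.0915] 0.0582 0.0006
scene yellow [497. 186.] area 585.0 z30 [0.545 0.461] z16circ [0.5151 0.4696] 0.0543 0.0079
scene green [448. 197.] area 948.0 z30 [0.568 0.315] z16circ [0.428  0.1147] 0.2628 0.0115
scene green [355. 172.] area 661.0 z30 [0.407 0.119] z16circ [ 553.0018 1858.3382] 1938.6415 0.019
scene white [522. 375.] area 6896.5 z30 [1.071 0.223] z16circ [0.5595 0.1965] 0.
[... 2183 characters left out ...]
789 0.192] z16circ [0.7945 0.1959] 0.009 0.0009
wrist blue [352. 107.] area 7351.5 z30 [0.682 0.088] z16circ [0.6837 0.0851] 0.059 0.0003
wrist yellow [462. 326.] area 570.5 z30 [ 0.862 -0.233] z16circ [ 0.6587 19.1297] 19.3782 0.0019
wrist yellow [482. 299.] area 79.0 z30 [ 0.883 -0.185] z16circ [ 0.8718 -0.195 ] 0.0251 0.002
wrist yellow [344. 238.] area 4683.0 z30 [ 0.676 -0.084] z16circ [ 0.6771 -0.0927] 0.0582 0.0004
wrist green [143.  94.] area 6525.0 z30 [0.432 0.102] z16circ [0.4158 0.102 ] 0.057 0.0082
wrist white [612. 138.] area 13208.0 z30 [1.005 0.051] z16circ [1.0296 0.0127] 0.1061 0.0378
wrist white [494.   5.] area 595.0 z30 [0.834 0.193] z16circ [0.8185 0.4824] 0.2869 0.0045
```

```bash
cat > look.py <<'E'
import sys
from h import *
from rig import robot
# usage: look.py colour [x y approx]: cup pose from wrist view, and move needed
col=sys.argv[1]; g=np.array([float(sys.argv[2]),float(sys.argv[3])])
c=robot.read_camera("wrist");s=robot.sense()
cv2.imwrite(f"pics/w_{col}_{s['time']:.1f}.png",c["pixels"][:,:,::-1])
best=min(blobs(c,col,300),key=lambda k:np.hypot(*(cast(c,k.mean(0),.04)[0]-g)))
m=np.zeros((400,640),np.uint8);cv2.drawContours(m,[best],-1,255,-1)
o=cv2.morphologyEx(m,cv2.MORPH_OPEN,cv2.getStructuringElement(cv2.MORPH_ELLIPSE,(21,21)))
k=max(cv2.findContours(o,0,cv2.CHAIN_APPROX_NONE)[0],key=cv2.contourArea)[:,0,:]
ce,r,e=circ(cast(c,k,.056));ce2,_,e2=circ(cast(c,k,.056),.030)
h=cv2.morphologyEx(m&~o,cv2.MORPH_OPEN,np.ones((3,3),np.uint8))
v,u=np.nonzero(h);p=cast(c,np.c_[u,v],.034)-ce;q=p[np.hypot(*p.T)>.034]
a=np.arctan2(*q.mean(0)[::-1]) if len(q) else np.nan
t=R.from_euler("xyz",s["tool_rot"]).as_matrix()
yaw=np.arctan2(t[1,1],t[0,1]) # heading of the closing axis
d=t[:,:2].T@np.r_[ce-s["eef_pos"][:2],0]
dy=(a+np.pi/2-yaw+np.pi/2)%np.pi-np.pi/2
print("cup",ce.round(4),"r",r.round(4),e.round(4),"r30",ce2.round(4),e2.round(4),"handle",np.degrees(a).round(1),"n",len(q),"reach",np.hypot(*p.T).max() if len(p) else 0)
print("tcp",s["eef_pos"].round(4),s["tool_rot"].round(3),"closing yaw",yaw.round(3),"tx,ty",d.round(4),"roll",(-dy).round(3),"q",s["joints"].round(2),s["time"])
E
python3 -m inch '[{"ty":-0.045,"tx":-0.024},{"ty":-0.045,"tx":-0.024},{"ty":-0.045,"tx":-0.024},{"ty":-0.045,"tx":-0.024},{},{}]' && python3 look.py red 0.468 -0.097; ls pics
```

```text
scene0.png
side0.png
wrist0.png$[0]: bad value
```

```bash
python3 -m inch '[{"tx":-0.024,"ty":-0.045,"tz":0,"roll":0,"claw":0.0918},{"tx":-0.024,"ty":-0.045,"tz":0,"roll":0,"claw":0.0918},{"tx":-0.024,"ty":-0.045,"tz":0,"roll":0,"claw":0.0918},{"tx":-0.024,"ty":-0.045,"tz":0,"roll":0,"claw":0.0918},{"tx":0,"ty":0,"tz":0,"roll":0,"claw":0.0918},{"tx":0,"ty":0,"tz":0,"roll":0,"claw":0.0918}]' && python3 look.py red 0.468 -0.097; ls pics
```

```text
time: 0.9
eef_pos: [0.4706, -0.0959, 0.2271]
tool_rot: [3.14, 0.0, 1.57]
wrist_force: [0.0, 0.5, -0.4]
grip_width: 0.092
grasp_force: 0.0
cup [ 0.4658 -0.097 ] r 0.0294 0.0006 r30 [ 0.4658 -0.0969] 0.0006 handle 22.3 n 102 reach 0.05153181087991206
tcp [ 0.4711 -0.0954  0.227 ] [ 3.14  -0.     1.572] closing yaw 0.001 tx,ty [-0.0016 -0.0052] roll 1.183 q [ 0.53  0.19 -0.43  1.96  0.09  1.01  0.06] 0.95
scene0.png
side0.png
w_red_0.9.png
wrist0.png
```

View pics/w_red_0.9.png

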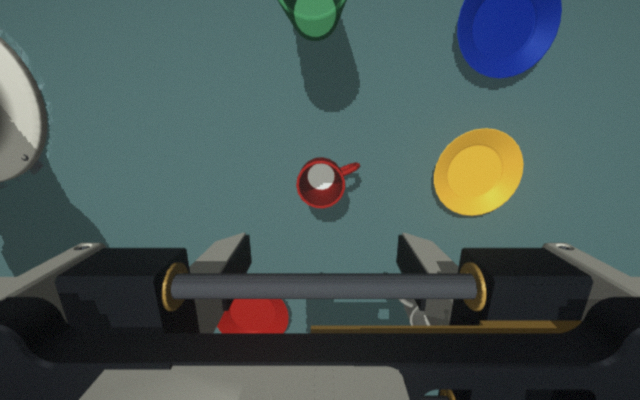

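```bash
python3 - <<'E'
from h import *
d=pickle.load(open("cam0.pkl","rb"))
# tumbler axis: rays from the side and scene silhouettes at mid height
for n,px in(("scene",[(354,176),(446,200)]),("side",[(326,214),(251,234)])):
    print(n,cast(d[n],px,.0525).round(3))
print("wrist base",cast(d["wrist"],[(178,100)],0.003).round(3),"rim",cast(d["wrist"],[(124,92)],.105).round(3))
E
```

```text
scene [[0.462 0.102]
 [0.611 0.289]]
side [[0.462 0.092]
 [0.616 0.276]]
wrist base [[0.46  0.097]] rim [[0.461 0.1  ]]
```

The red cup is at pixel (322,183), with its handle up and to the right at (350,168), which matches the 22° estimate. I'll align with it and go down.

```bash
python3 -m inch '[{"tx":-0.002,"ty":-0.005,"tz":0.015,"roll":0,"claw":0.0918},{"tx":0,"ty":0,"tz":0.015,"roll":0.169,"claw":0.0918},{"tx":0,"ty":0,"tz":0.015,"roll":0.169,"claw":0.0918},{"tx":0,"ty":0,"tz":0.015,"roll":0.169,"claw":0.0918},{"tx":0,"ty":0,"tz":0.015,"roll":0.169,"claw":0.0918},{"tx":0,"ty":0,"tz":0.015,"roll":0.169,"claw":0.0918},{"tx":0,"ty":0,"tz":0.015,"roll":0.169,"claw":0.0918},{"tx":0,"ty":0,"tz":0,"roll":0.169,"claw":0.0918}]' 12
python3 -m inch '[{"tx":0,"ty":0,"tz":0,"roll":0,"claw":0.0918},{"tx":0,"ty":0,"tz":0,"roll":0,"claw":0.0918}]'
python3 look.py red 0.466 -0.097
```

```text
time: 1.95
eef_pos: [0.4635, -0.097, 0.1191]
tool_rot: [-3.139, 0.003, 0.384]
wrist_force: [-0.1, -0.3, 0.1]
grip_width: 0.0916
grasp_force: 0.0
time: 2.2
eef_pos: [0.465, -0.0975, 0.1212]
tool_rot: [-3.141, 0.0, 0.392]
wrist_force: [-0.3, -0.1, -0.1]
grip_width: 0.0916
grasp_force: 0.0
cup [ 0.4667 -0.0972] r 0.0294 0.0006 r30 [ 0.4669 -0.097 ] 0.0009 handle 24.4 n 133 reach 0.05086522804312528
tcp [ 0.4651 -0.0976  0.1214] [-3.141  0.     0.391] closing yaw -1.18 tx,ty [0.0017 0.0003] roll -0.034 q [ 0.34  0.32 -0.22  2.08  0.1   0.76 -1.12] 2.25
```

```bash
python3 -m inch '[{"tx":0.001,"ty":0,"tz":0.05,"roll":0,"claw":0.0918},{"tx":0,"ty":0,"tz":0.049,"roll":0,"claw":0.0918},{"tx":0,"ty":0,"tz":0,"roll":0,"claw":0.0918},{"tx":0,"ty":0,"tz":0,"roll":0,"claw":0.07},{"tx":0,"ty":0,"tz":0,"roll":0,"claw":0.05},{"tx":0,"ty":0,"tz":0,"roll":0,"claw":0.05},{"tx":0,"ty":0,"tz":0,"roll":0,"claw":0.05},{"tx":0,"ty":0,"tz":0,"roll":0,"claw":0.05}]' 15
```

```text
time: 3.25
eef_pos: [0.4668, -0.0978, 0.0239]
tool_rot: [3.14, -0.001, 0.388]
wrist_force: [-1.3, 0.6, 8.4]
grip_width: 0.0587
grasp_force: 15.0
```

```bash
python3 -m inch '[{"tx":0,"ty":0,"tz":-0.015,"roll":0,"claw":0.05},{"tx":0,"ty":0,"tz":-0.03,"roll":0,"claw":0.05},{"tx":0,"ty":0,"tz":-0.03,"roll":0,"claw":0.05},{"tx":-0.02,"ty":0.018,"tz":0,"roll":0,"claw":0.05},{"tx":-0.04,"ty":0.035,"tz":0,"roll":0,"claw":0.05},{"tx":-0.04,"ty":0.035,"tz":0,"roll":0,"claw":0.05},{"tx":-0.04,"ty":0.035,"tz":0,"roll":0,"claw":0.05},{"tx":-0.037,"ty":0.032,"tz":0,"roll":0,"claw":0.05}]'
python3 -m inch '[{"tx":-0.01,"ty":0.01,"tz":0,"roll":0,"claw":0.05},{"tx":0,"ty":0,"tz":0,"roll":0,"claw":0.05},{"tx":0,"ty":0,"tz":0,"roll":0,"claw":0.05}]'
cat > place.py <<'E'
import sys
from h import *
from rig import robot
# saucer seen by scene + held cup seen by wrist; prints the shift that remains
col=sys.argv[1]; g=np.array([float(sys.argv[2]),float(sys.argv[3])])
s=robot.sense();t=R.from_euler("xyz",s["tool_rot"]).as_matrix()
for n in("scene","wrist"):
  c=robot.read_camera(n);cv2.imwrite(f"pics/p_{col}_{n}_{s['time']:.1f}.png",c["pixels"][:,:,::-1])
  for k in blobs(c,col,200):
    ce,r,e=circ(cast(c,k,.016))
    if np.hypot(*(ce-g))<.1: print(n,"saucer?",ce.round(4),r.round(4),e.round(4))
print("tcp",s["eef_pos"].round(4),s["tool_rot"].round(3),"to go tx,ty",(t[:,:2].T@np.r_[g-s["eef_pos"][:2],0]).round(4),"w",s["grip_width"].round(4),s["time"])
E
python3 place.py red 0.356 -0.321; ls pics
```

```text
time: 4.25
eef_pos: [0.3596, -0.3096, 0.0985]
tool_rot: [3.141, -0.0, 0.387]
wrist_force: [1.0, -0.1, -0.6]
grip_width: 0.0585
grasp_force: 15.0
time: 4.62
eef_pos: [0.3562, -0.3194, 0.0979]
tool_rot: [-3.141, -0.001, 0.39]
wrist_force: [-0.2, 0.3, -1.3]
grip_width: 0.0584
grasp_force: 15.0
scene saucer? [ 0.3587 -0.3198] 0.0557 0.001
wrist saucer? [ 0.2808 -0.3494] 0.0461 0.0034
wrist saucer? [ 0.3493 -0.3239] 0.062 0.0027
p_red_scene_4.6.png
p_red_wrist_4.6.png
scene0.png
side0.png
w_red_0.9.png
w_red_2.2.png
wrist0.pngTraceback (most recent call last):
  File "place.py", line 12, in <module>
    print("tcp",s["eef_pos"].round(4),s["tool_rot"].round(3),"to go tx,ty",(t[:,:2].T@np.r_[g-s["eef_pos"][:2],0]).round(4),"w",s["grip_width"].round(4),s["time"])
                                                                                                                                ^^^^^^^^^^^^^^^^^^^^^
AttributeError: 'float' object has no attribute 'round'
```

```bash
sed -i 's/s\["grip_width"\].round(4)/s["grip_width"]/' place.py; python3 -m inch '[{"tx":-0.001,"ty":0.0015,"tz":0.02,"roll":0,"claw":0.05},{"tx":0,"ty":0,"tz":0.025,"roll":0,"claw":0.05},{"tx":0,"ty":0,"tz":0.014,"roll":0,"claw":0.05},{"tx":0,"ty":0,"tz":0.004,"roll":0,"claw":0.05},{"tx":0,"ty":0,"tz":0.003,"roll":0,"claw":0.05},{"tx":0,"ty":0,"tz":0,"roll":0,"claw":0.05},{"tx":0,"ty":0,"tz":0,"roll":0,"claw":0.05}]'
```

```text
time: 5.6
eef_pos: [0.3552, -0.3232, 0.0322]
tool_rot: [3.141, -0.0, 0.388]
wrist_force: [-0.4, 0.7, -1.5]
grip_width: 0.0582
grasp_force: 15.0
```

View pics/p_red_wrist_4.6.png

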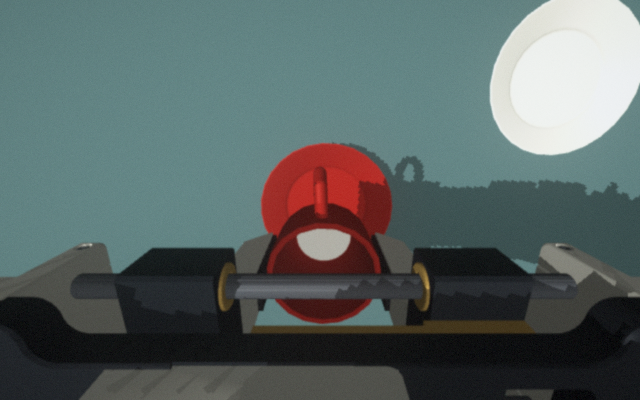

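The red cup is held level over its saucer, with the handle pointing up at (320,190). I'll lower it in small steps until it touches.

```bash
python3 -m inch '[{"tx":0.0005,"ty":-0.0015,"tz":0.002,"roll":0,"claw":0.05},{"tx":0,"ty":0,"tz":0.001,"roll":0,"claw":0.05},{"tx":0,"ty":0,"tz":0,"roll":0,"claw":0.05}]'; python3 -m inch '[{"tx":0,"ty":0,"tz":0.0015,"roll":0,"claw":0.05},{"tx":0,"ty":0,"tz":0,"roll":0,"claw":0.05}]'
```

```text
time: 5.98
eef_pos: [0.3547, -0.3211, 0.0289]
tool_rot: [-3.141, 0.0, 0.388]
wrist_force: [-0.2, 0.2, 3.6]
grip_width: 0.0584
grasp_force: 15.0
time: 6.22
eef_pos: [0.3548, -0.3211, 0.0284]
tool_rot: [-3.141, 0.0, 0.388]
wrist_force: [-3.6, 3.8, 16.7]
grip_width: 0.0585
grasp_force: 15.0
```

```bash
python3 -m inch '[{"tx":0,"ty":0,"tz":-0.0015,"roll":0,"claw":0.05},{"tx":0,"ty":0,"tz":0,"roll":0,"claw":0.064},{"tx":0,"ty":0,"tz":0,"roll":0,"claw":0.08},{"tx":0,"ty":0,"tz":0,"roll":0,"claw":0.08},{"tx":0,"ty":0,"tz":-0.03,"roll":0,"claw":0.08},{"tx":0,"ty":0,"tz":-0.05,"roll":0,"claw":0.08},{"tx":0,"ty":0,"tz":-0.06,"roll":0,"claw":0.0918},{"tx":0,"ty":0,"tz":-0.06,"roll":0,"claw":0.0918}]'
python3 -m inch '[{"tx":0,"ty":0,"tz":0,"roll":0,"claw":0.0918},{"tx":0,"ty":0,"tz":0,"roll":0,"claw":0.0918}]'; python3 look.py red 0.356 -0.321
```

```text
time: 7.22
eef_pos: [0.3545, -0.321, 0.2304]
tool_rot: [-3.141, 0.0, 0.388]
wrist_force: [1.3, -1.5, -0.3]
grip_width: 0.0913
grasp_force: 0.0
time: 7.48
eef_pos: [0.3545, -0.3211, 0.2286]
tool_rot: [3.142, 0.0, 0.388]
wrist_force: [0.1, -0.1, -0.1]
grip_width: 0.0916
grasp_force: 0.0
cup [ 0.3619 -0.3195] r 0.052 0.0003 r30 [ 0.3641 -0.3185] 0.0216 handle nan n 0 reach 0
tcp [ 0.354  -0.3207  0.2277] [-3.14e+00  1.00e-03  3.88e-01] closing yaw -1.183 tx,ty [0.0078 0.0019] roll nan q [ 0.81  0.17 -0.15  1.98  0.03  1.   -0.53] 7.525
```

```bash
python3 place.py red 0.356 -0.321; ls pics|grep w_red
```

```text
scene saucer? [ 0.3462 -0.3215] 0.0647 0.0069
wrist saucer? [ 0.354  -0.3228] 0.0583 0.0003
tcp [ 0.354  -0.3207  0.2277] [-3.14e+00  1.00e-03  3.88e-01] to go tx,ty [0.0017 0.0011] w 0.09156232101599741 7.525
w_red_0.9.png
w_red_2.2.png
w_red_7.5.png
```

View pics/w_red_7.5.png

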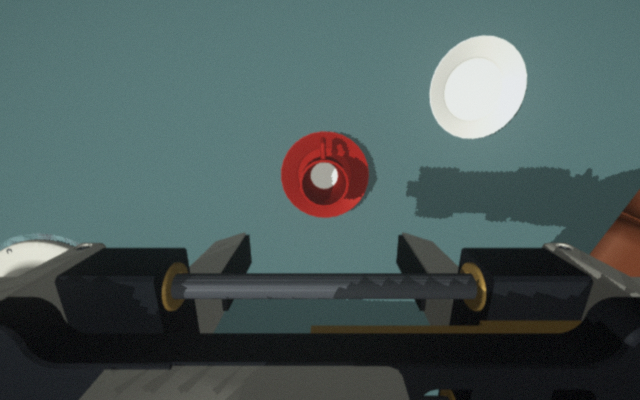

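The red cup stands in the middle of its saucer: the cup is at (325,181) and the saucer is centred near (325,174). The white cup is next.

```bash
python3 -m inch '[{"tx":0.05,"ty":0.015,"tz":0,"roll":0,"claw":0.0918},{"tx":0.05,"ty":0.015,"tz":0,"roll":0,"claw":0.0918},{"tx":0.05,"ty":0.015,"tz":0,"roll":0,"claw":0.0918},{"tx":0.05,"ty":0.015,"tz":0,"roll":0,"claw":0.0918},{"tx":0.05,"ty":0.015,"tz":0,"roll":0,"claw":0.0918},{"tx":0,"ty":0,"tz":0,"roll":0,"claw":0.0918},{"tx":0,"ty":0,"tz":0,"roll":0,"claw":0.0918}]' && python3 look.py white 0.615 -0.295; python3 place.py white 0.527 -0.4535;ls pics|grep w_wh
```

```text
time: 8.5
eef_pos: [0.6133, -0.2959, 0.2265]
tool_rot: [-3.139, 0.003, 0.388]
wrist_force: [-0.3, -1.3, 0.1]
grip_width: 0.0915
grasp_force: 0.0
cup [ 0.621  -0.2928] r 0.0295 0.0003 r30 [ 0.621  -0.2928] 0.0005 handle 150.9 n 91 reach 0.05476906010205668
tcp [ 0.6129 -0.2965  0.2272] [-3.14e+00  3.00e-03  3.87e-01] closing yaw -1.184 tx,ty [ 0.0089 -0.0004] roll 0.894 q [ 0.55  0.53 -0.2   1.47  0.11  1.16 -0.86] 8.55
scene saucer? [ 0.5284 -0.4544] 0.0619 0.0008
wrist saucer? [ 0.5424 -0.4322] 0.0362 0.006
tcp [ 0.6129 -0.2965  0.2272] [-3.14e+00  3.00e-03  3.87e-01] to go tx,ty [-0.1388  0.1129] w 0.09204540756246359 8.55
w_white_8.6.png
```

```bash
python3 -m inch '[{"tx":0.009,"ty":0,"tz":0.02,"roll":0,"claw":0.0918},{"tx":0,"ty":0,"tz":0.02,"roll":0.179,"claw":0.0918},{"tx":0,"ty":0,"tz":0.02,"roll":0.179,"claw":0.0918},{"tx":0,"ty":0,"tz":0.02,"roll":0.179,"claw":0.0918},{"tx":0,"ty":0,"tz":0.02,"roll":0.179,"claw":0.0918},{"tx":0,"ty":0,"tz":0.005,"roll":0.178,"claw":0.0918},{"tx":0,"ty":0,"tz":0,"roll":0,"claw":0.0918},{"tx":0,"ty":0,"tz":0,"roll":0,"claw":0.0918}]'
python3 look.py white 0.621 -0.293
```

```text
time: 9.65
eef_pos: [0.623, -0.2926, 0.1236]
tool_rot: [-3.142, -0.0, -0.503]
wrist_force: [-0.3, -0.1, 0.0]
grip_width: 0.0915
grasp_force: 0.0
cup [ 0.6212 -0.2927] r 0.0295 0.0002 r30 [ 0.6212 -0.2927] 0.0005 handle 149.4 n 95 reach 0.056708741708447495
tcp [ 0.6231 -0.2927  0.1239] [-3.141e+00 -1.000e-03 -5.030e-01] closing yaw -2.074 tx,ty [-0.0017  0.0009] roll 0.031 q [ 0.4   0.63 -0.    1.54  0.    0.97 -1.67] 9.7
```

```bash
python3 -m inch '[{"tx":-0.0015,"ty":0.001,"tz":0.05,"roll":0.02,"claw":0.0918},{"tx":0,"ty":0,"tz":0.051,"roll":0,"claw":0.0918},{"tx":0,"ty":0,"tz":0,"roll":0,"claw":0.0918},{"tx":0,"ty":0,"tz":0,"roll":0,"claw":0.07},{"tx":0,"ty":0,"tz":0,"roll":0,"claw":0.05},{"tx":0,"ty":0,"tz":0,"roll":0,"claw":0.05},{"tx":0,"ty":0,"tz":0,"roll":0,"claw":0.05},{"tx":0,"ty":0,"tz":0,"roll":0,"claw":0.05}]' 15
python3 -m inch '[{"tx":0,"ty":0,"tz":-0.015,"roll":0,"claw":0.05},{"tx":0,"ty":0,"tz":-0.03,"roll":0,"claw":0.05},{"tx":0,"ty":0,"tz":-0.03,"roll":0,"claw":0.05},{"tx":0,"ty":0.03,"tz":0,"roll":0,"claw":0.05},{"tx":0,"ty":0.04,"tz":0,"roll":0,"claw":0.05},{"tx":0,"ty":0.04,"tz":0,"roll":0,"claw":0.05},{"tx":0,"ty":0.04,"tz":0,"roll":0,"claw":0.05},{"tx":-0.005,"ty":0.037,"tz":0,"roll":0,"claw":0.05}]'
python3 -m inch '[{"tx":0,"ty":0,"tz":0,"roll":0,"claw":0.05},{"tx":0,"ty":0,"tz":0,"roll":0,"claw":0.05},{"tx":0,"ty":0,"tz":0,"roll":0,"claw":0.05}]'
python3 place.py white 0.526 -0.4535; ls pics|grep p_white
```

```text
time: 10.7
eef_pos: [0.6222, -0.2931, 0.0242]
tool_rot: [-3.141, -0.002, -0.526]
wrist_force: [-0.8, 1.0, 6.3]
grip_width: 0.0582
grasp_force: 15.0
time: 11.7
eef_pos: [0.5217, -0.4534, 0.098]
tool_rot: [3.141, 0.0, -0.527]
wrist_force: [0.5, -0.0, -1.8]
grip_width: 0.0581
grasp_force: 15.0
time: 12.08
eef_pos: [0.5242, -0.4502, 0.0977]
tool_rot: [-3.14, 0.0, -0.524]
wrist_force: [0.3, 0.3, -2.6]
grip_width: 0.0581
grasp_force: 15.0
scene saucer? [ 0.5279 -0.4537] 0.0614 0.001
wrist saucer? [ 0.4591 -0.4134] 0.0528 0.0028
wrist saucer? [ 0.4588 -0.4133] 0.0534 0.0037
wrist saucer? [ 0.5302 -0.4578] 0.0563 0.0025
tcp [ 0.5242 -0.4502  0.0977] [-3.14   0.    -0.524] to go tx,ty [0.0032 0.002 ] w 0.05809049638633978 12.075
p_white_scene_12.1.png
p_white_scene_8.6.png
p_white_wrist_12.1.png
p_white_wrist_8.6.png
```

```bash
python3 -m inch '[{"tx":0.002,"ty":0.003,"tz":0.02,"roll":0,"claw":0.05},{"tx":0,"ty":0,"tz":0.025,"roll":0,"claw":0.05},{"tx":0,"ty":0,"tz":0.014,"roll":0,"claw":0.05},{"tx":0,"ty":0,"tz":0.004,"roll":0,"claw":0.05},{"tx":0,"ty":0,"tz":0.003,"roll":0,"claw":0.05},{"tx":0,"ty":0,"tz":0.001,"roll":0,"claw":0.05},{"tx":0,"ty":0,"tz":0.001,"roll":0,"claw":0.05},{"tx":0,"ty":0,"tz":0,"roll":0,"claw":0.05}]';python3 -m inch '[{"tx":0,"ty":0,"tz":0.001,"roll":0,"claw":0.05},{"tx":0,"ty":0,"tz":0,"roll":0,"claw":0.05}]'
```

```text
time: 13.18
eef_pos: [0.5233, -0.4558, 0.0302]
tool_rot: [3.142, -0.001, -0.526]
wrist_force: [0.1, -0.6, -1.6]
grip_width: 0.058
grasp_force: 15.0
time: 13.42
eef_pos: [0.5234, -0.4559, 0.0292]
tool_rot: [3.142, -0.001, -0.526]
wrist_force: [-0.0, -0.3, 0.2]
grip_width: 0.0578
grasp_force: 15.0
```

```bash
python3 -m inch '[{"tx":0.001,"ty":-0.0025,"tz":-0.001,"roll":0,"claw":0.05},{"tx":0,"ty":0,"tz":0.001,"roll":0,"claw":0.05},{"tx":0,"ty":0,"tz":0.001,"roll":0,"claw":0.05},{"tx":0,"ty":0,"tz":0,"roll":0,"claw":0.05}]'; python3 -m inch '[{"tx":0,"ty":0,"tz":0.001,"roll":0,"claw":0.05},{"tx":0,"ty":0,"tz":0,"roll":0,"claw":0.05}]'
```

```text
time: 13.92
eef_pos: [0.5261, -0.4538, 0.0292]
tool_rot: [-3.141, -0.001, -0.526]
wrist_force: [-0.7, 2.9, 6.9]
grip_width: 0.0581
grasp_force: 15.0
time: 14.18
eef_pos: [0.5264, -0.4538, 0.0291]
tool_rot: [-3.141, -0.002, -0.526]
wrist_force: [-2.8, 3.7, 11.6]
grip_width: 0.0579
grasp_force: 15.0
```

```bash
python3 -m inch '[{"tx":0,"ty":0,"tz":-0.001,"roll":0,"claw":0.05},{"tx":0,"ty":0,"tz":0,"roll":0,"claw":0.064},{"tx":0,"ty":0,"tz":0,"roll":0,"claw":0.08},{"tx":0,"ty":0,"tz":0,"roll":0,"claw":0.08},{"tx":0,"ty":0,"tz":-0.03,"roll":0,"claw":0.08},{"tx":0,"ty":0,"tz":-0.05,"roll":0,"claw":0.08},{"tx":0,"ty":0,"tz":-0.06,"roll":0,"claw":0.0918},{"tx":0,"ty":0,"tz":-0.06,"roll":0,"claw":0.0918}]'
python3 -m inch '[{"tx":0,"ty":0,"tz":0,"roll":0,"claw":0.0918},{"tx":0,"ty":0,"tz":0,"roll":0,"claw":0.0918}]'; python3 place.py white 0.526 -0.4535; ls pics|grep p_white
```

```text
time: 15.18
eef_pos: [0.5248, -0.454, 0.2291]
tool_rot: [-3.142, 0.001, -0.526]
wrist_force: [0.7, -1.3, -1.0]
grip_width: 0.0909
grasp_force: 0.0
time: 15.42
eef_pos: [0.5249, -0.454, 0.2276]
tool_rot: [3.142, 0.0, -0.526]
wrist_force: [-0.9, -0.9, 0.0]
grip_width: 0.0918
grasp_force: 0.0
scene saucer? [ 0.5139 -0.4566] 0.0737 0.0095
wrist saucer? [ 0.5261 -0.4549] 0.0589 0.0013
tcp [ 0.5249 -0.454   0.2276] [ 3.142  0.    -0.526] to go tx,ty [ 0.0007 -0.001 ] w 0.0917802567905794 15.425
p_white_scene_12.1.png
p_white_scene_15.4.png
p_white_scene_8.6.png
p_white_wrist_12.1.png
p_white_wrist_15.4.png
p_white_wrist_8.6.png
```

```bash
python3 -m inch '[{"tx":0,"ty":0,"tz":0,"roll":-0.173,"claw":0.0918},{"tx":0,"ty":0,"tz":0,"roll":-0.173,"claw":0.0918},{"tx":0,"ty":0,"tz":0,"roll":-0.174,"claw":0.0918},{"tx":-0.01,"ty":-0.053,"tz":0,"roll":0,"claw":0.0918},{"tx":-0.01,"ty":-0.053,"tz":0,"roll":0,"claw":0.0918},{"tx":-0.01,"ty":-0.053,"tz":0,"roll":0,"claw":0.0918},{"tx":-0.01,"ty":-0.053,"tz":0,"roll":0,"claw":0.0918},{"tx":-0.01,"ty":-0.053,"tz":0,"roll":0,"claw":0.0918}]'
python3 -m inch '[{"tx":-0.012,"ty":-0.053,"tz":0,"roll":0,"claw":0.0918},{"tx":-0.012,"ty":-0.053,"tz":0,"roll":0,"claw":0.0918},{"tx":-0.012,"ty":-0.053,"tz":0,"roll":0,"claw":0.0918},{"tx":-0.012,"ty":-0.053,"tz":0,"roll":0,"claw":0.0918},{"tx":-0.012,"ty":-0.053,"tz":0,"roll":0,"claw":0.0918},{"tx":-0.012,"ty":-0.053,"tz":0,"roll":0,"claw":0.0918},{"tx":-0.012,"ty":-0.053,"tz":0,"roll":0,"claw":0.0918},{"tx":-0.012,"ty":-0.053,"tz":0,"roll":0,"claw":0.0918}]'
python3 -m inch '[{"tx":-0.02,"ty":-0.053,"tz":0,"roll":0,"claw":0.0918},{"tx":0,"ty":0,"tz":0,"roll":0,"claw":0.0918},{"tx":0,"ty":0,"tz":0,"roll":0,"claw":0.0918},{"tx":0,"ty":0,"tz":0,"roll":0,"claw":0.0918}]'
python3 look.py blue 0.357 0.288;ls pics|grep w_bl
```

```text
time: 16.52
eef_pos: [0.4754, -0.1866, 0.226]
tool_rot: [-3.14, 0.003, -0.006]
wrist_force: [1.3, 0.1, 0.1]
grip_width: 0.0921
grasp_force: 0.0
time: 17.52
eef_pos: [0.3821, 0.2369, 0.2265]
tool_rot: [3.141, 0.002, -0.006]
wrist_force: [0.5, -1.0, -0.5]
grip_width: 0.0918
grasp_force: 0.0
time: 18.02
eef_pos: [0.3641, 0.2873, 0.227]
tool_rot: [3.14, 0.001, -0.009]
wrist_force: [-0.5, 0.5, 0.0]
grip_width: 0.0916
grasp_force: 0.0
cup [0.3562 0.2893] r 0.0297 0.0007 r30 [0.3563 0.2893] 0.0007 handle -9.1 n 76 reach 0.05078800906755683
tcp [0.3643 0.2874 0.2272] [ 3.141e+00  1.000e-03 -9.000e-03] closing yaw -1.58 tx,ty [-0.008  -0.0018] roll 0.15 q [-0.17  0.18 -0.61  1.99  0.12  1.01 -2.42] 18.075
w_blue_18.1.png
```

```bash
python3 -m inch '[{"tx":-0.008,"ty":-0.002,"tz":0,"roll":-0.186,"claw":0.0918},{"tx":0,"ty":0,"tz":0,"roll":-0.186,"claw":0.0918},{"tx":0,"ty":0,"tz":0,"roll":-0.186,"claw":0.0918},{"tx":0,"ty":0,"tz":0,"roll":-0.186,"claw":0.0918},{"tx":0,"ty":0,"tz":0,"roll":-0.186,"claw":0.0918},{"tx":0,"ty":0,"tz":0,"roll":-0.186,"claw":0.0918},{"tx":0,"ty":0,"tz":0,"roll":-0.186,"claw":0.0918},{"tx":0,"ty":0,"tz":0,"roll":-0.186,"claw":0.0918}]'
python3 -m inch '[{"tx":0,"ty":0,"tz":0,"roll":-0.186,"claw":0.0918},{"tx":0,"ty":0,"tz":0,"roll":-0.186,"claw":0.0918},{"tx":0,"ty":0,"tz":0,"roll":-0.186,"claw":0.0918},{"tx":0,"ty":0,"tz":0,"roll":-0.186,"claw":0.0918},{"tx":0,"ty":0,"tz":0,"roll":-0.186,"claw":0.0918},{"tx":0,"ty":0,"tz":0,"roll":-0.186,"claw":0.0918},{"tx":0,"ty":0,"tz":0,"roll":-0.186,"claw":0.0918},{"tx":0,"ty":0,"tz":0.05,"roll":-0.186,"claw":0.0918}]'
python3 -m inch '[{"tx":0,"ty":0,"tz":0.05,"roll":0,"claw":0.0918},{"tx":0,"ty":0,"tz":0,"roll":0,"claw":0.0918},{"tx":0,"ty":0,"tz":0,"roll":0,"claw":0.0918}]'
python3 look.py blue 0.357 0.288;ls pics|grep w_bl
```

```text
time: 19.08
eef_pos: [0.3565, 0.2898, 0.2277]
tool_rot: [3.141, 0.0, 1.485]
wrist_force: [0.9, 0.0, -0.7]
grip_width: 0.0918
grasp_force: 0.0
time: 20.08
eef_pos: [0.3596, 0.2917, 0.1798]
tool_rot: [3.137, 0.007, 2.972]
wrist_force: [0.9, -0.5, -0.5]
grip_width: 0.0918
grasp_force: 0.0
time: 20.45
eef_pos: [0.3565, 0.2915, 0.129]
tool_rot: [3.141, 0.001, 2.969]
wrist_force: [0.2, 0.2, 0.2]
grip_width: 0.0918
grasp_force: 0.0
cup [0.353  0.2898] r 0.0302 0.0008 r30 [0.3531 0.2897] 0.0007 handle -9.0 n 83 reach 0.057978933291175636
tcp [0.357  0.2919 0.1296] [3.140e+00 2.000e-03 2.969e+00] closing yaw 1.398 tx,ty [ 0.0036 -0.0028] roll -0.015 q [ 0.06  0.43 -0.95  2.09  0.46  0.85  0.23] 20.5
w_blue_18.1.png
w_blue_20.5.png
```

```bash
python3 -m inch '[{"tx":0.002,"ty":-0.0025,"tz":0.055,"roll":0,"claw":0.0918},{"tx":0,"ty":0,"tz":0.052,"roll":0,"claw":0.0918},{"tx":0,"ty":0,"tz":0,"roll":0,"claw":0.0918},{"tx":0,"ty":0,"tz":0,"roll":0,"claw":0.07},{"tx":0,"ty":0,"tz":0,"roll":0,"claw":0.05},{"tx":0,"ty":0,"tz":0,"roll":0,"claw":0.05},{"tx":0,"ty":0,"tz":0,"roll":0,"claw":0.05},{"tx":0,"ty":0,"tz":0,"roll":0,"claw":0.05}]' 15
python3 -m inch '[{"tx":0,"ty":0,"tz":-0.015,"roll":0,"claw":0.05},{"tx":0,"ty":0,"tz":-0.03,"roll":0,"claw":0.05},{"tx":0,"ty":0,"tz":-0.05,"roll":0,"claw":0.05},{"tx":0,"ty":0,"tz":-0.04,"roll":0,"claw":0.05},{"tx":0,"ty":0,"tz":-0.02,"roll":0,"claw":0.05},{"tx":0,"ty":0,"tz":0,"roll":0,"claw":0.05},{"tx":0,"ty":0,"tz":0,"roll":0,"claw":0.05}]'
python3 place.py blue 0.684 0.0855
```

```text
time: 21.5
eef_pos: [0.3542, 0.2895, 0.0216]
tool_rot: [3.141, 0.002, 2.97]
wrist_force: [0.5, -1.0, 6.5]
grip_width: 0.0582
grasp_force: 15.0
time: 22.38
eef_pos: [0.3529, 0.2881, 0.1751]
tool_rot: [-3.14, -0.001, 2.97]
wrist_force: [0.2, -0.6, -1.9]
grip_width: 0.0579
grasp_force: 15.0
scene saucer? [0.6875 0.0861] 0.0571 0.0008
tcp [0.3529 0.2881 0.1751] [-3.14e+00 -1.00e-03  2.97e+00] to go tx,ty [-0.3609 -0.143 ] w 0.05785056305681655 22.375
```

```bash
python3 -m inch '[{"tx":-0.025,"ty":-0.01,"tz":0,"roll":0,"claw":0.05},{"tx":-0.048,"ty":-0.019,"tz":0,"roll":0,"claw":0.05},{"tx":-0.048,"ty":-0.019,"tz":0,"roll":0,"claw":0.05},{"tx":-0.048,"ty":-0.019,"tz":0,"roll":0,"claw":0.05},{"tx":-0.048,"ty":-0.019,"tz":0,"roll":0,"claw":0.05},{"tx":-0.048,"ty":-0.019,"tz":0,"roll":0,"claw":0.05},{"tx":-0.048,"ty":-0.019,"tz":0,"roll":0,"claw":0.05},{"tx":-0.048,"ty":-0.019,"tz":0,"roll":0,"claw":0.05}]'
python3 -m inch '[{"tx":0,"ty":0,"tz":0.04,"roll":0,"claw":0.05},{"tx":0,"ty":0,"tz":0.04,"roll":0,"claw":0.05},{"tx":0,"ty":0,"tz":0,"roll":0,"claw":0.05},{"tx":0,"ty":0,"tz":0,"roll":0,"claw":0.05}]'
python3 place.py blue 0.684 0.0855; ls pics|grep p_bl
```

```text
time: 23.48
eef_pos: [0.6851, 0.0854, 0.1736]
tool_rot: [-3.141, -0.003, 2.97]
wrist_force: [0.4, 1.1, -1.5]
grip_width: 0.0579
grasp_force: 15.0
time: 23.98
eef_pos: [0.6849, 0.0872, 0.0962]
tool_rot: [3.141, -0.0, 2.971]
wrist_force: [0.9, 0.5, -0.7]
grip_width: 0.0582
grasp_force: 15.0
scene saucer? [0.6593 0.1012] 0.0795 0.0256
wrist saucer? [0.7609 0.0735] 0.0516 0.0057
wrist saucer? [0.6895 0.0847] 0.0633 0.0028
tcp [0.6849 0.0872 0.0962] [ 3.141 -0.     2.971] to go tx,ty [ 0.0006 -0.0018] w 0.05823257609709366 23.975
p_blue_scene_22.4.png
p_blue_scene_24.0.png
p_blue_wrist_22.4.png
p_blue_wrist_24.0.png
```

```bash
python3 -m inch '[{"tx":0,"ty":-0.0015,"tz":0.02,"roll":0,"claw":0.05},{"tx":0,"ty":0,"tz":0.025,"roll":0,"claw":0.05},{"tx":0,"ty":0,"tz":0.013,"roll":0,"claw":0.05},{"tx":0,"ty":0,"tz":0.004,"roll":0,"claw":0.05},{"tx":0,"ty":0,"tz":0.002,"roll":0,"claw":0.05},{"tx":0,"ty":0,"tz":0.001,"roll":0,"claw":0.05},{"tx":0,"ty":0,"tz":0,"roll":0,"claw":0.05},{"tx":0,"ty":0,"tz":0,"roll":0,"claw":0.05}]';python3 -m inch '[{"tx":0,"ty":0,"tz":0.001,"roll":0,"claw":0.05},{"tx":0,"ty":0,"tz":0.001,"roll":0,"claw":0.05},{"tx":0,"ty":0,"tz":0,"roll":0,"claw":0.05}]'
```

```text
time: 25.08
eef_pos: [0.6847, 0.0849, 0.0313]
tool_rot: [3.141, 0.001, 2.97]
wrist_force: [1.3, 0.2, -1.2]
grip_width: 0.0578
grasp_force: 15.0
time: 25.45
eef_pos: [0.6843, 0.0848, 0.0286]
tool_rot: [-3.142, -0.0, 2.97]
wrist_force: [0.7, -1.1, -0.7]
grip_width: 0.0579
grasp_force: 15.0
```

```bash
python3 -m inch '[{"tx":0,"ty":0,"tz":0.001,"roll":0,"claw":0.05},{"tx":0,"ty":0,"tz":0.0005,"roll":0,"claw":0.05},{"tx":0,"ty":0,"tz":0,"roll":0,"claw":0.05}]';python3 -m inch '[{"tx":0,"ty":0,"tz":0.001,"roll":0,"claw":0.05},{"tx":0,"ty":0,"tz":0,"roll":0,"claw":0.05}]'
```

```text
time: 25.82
eef_pos: [0.6843, 0.0849, 0.0271]
tool_rot: [3.142, -0.0, 2.97]
wrist_force: [-0.6, -0.7, -2.6]
grip_width: 0.0577
grasp_force: 15.0
time: 26.08
eef_pos: [0.6847, 0.0849, 0.0268]
tool_rot: [3.142, 0.001, 2.97]
wrist_force: [-0.2, -0.4, 2.3]
grip_width: 0.058
grasp_force: 15.0
```

```bash
python3 -m inch '[{"tx":0,"ty":0,"tz":0.0005,"roll":0,"claw":0.05},{"tx":0,"ty":0,"tz":0,"roll":0,"claw":0.064},{"tx":0,"ty":0,"tz":0,"roll":0,"claw":0.08},{"tx":0,"ty":0,"tz":0,"roll":0,"claw":0.08},{"tx":0,"ty":0,"tz":-0.03,"roll":0,"claw":0.08},{"tx":0,"ty":0,"tz":-0.05,"roll":0,"claw":0.08},{"tx":0,"ty":0,"tz":-0.06,"roll":0,"claw":0.0918},{"tx":0,"ty":0,"tz":-0.06,"roll":0,"claw":0.0918}]'
python3 -m inch '[{"tx":0,"ty":0,"tz":0,"roll":0,"claw":0.0918},{"tx":0,"ty":0,"tz":0,"roll":0,"claw":0.0918}]'; python3 place.py blue 0.684 0.0855; python3 - <<'E'
from h import *
from rig import robot
s=robot.sense();t=R.from_euler("xyz",s["tool_rot"]).as_matrix()
print((t[:,:2].T@np.r_[.55-s["eef_pos"][0],.454-s["eef_pos"][1],0]).round(4),s["joints"].round(2))
E
ls pics|grep p_blue_w
```

```text
time: 27.08
eef_pos: [0.684, 0.0848, 0.2272]
tool_rot: [3.142, -0.001, 2.97]
wrist_force: [1.1, 0.5, 0.7]
grip_width: 0.091
grasp_force: 0.0
time: 27.32
eef_pos: [0.6841, 0.0845, 0.2253]
tool_rot: [-3.141, -0.0, 2.97]
wrist_force: [-0.5, -0.6, -0.4]
grip_width: 0.0916
grasp_force: 0.0
scene saucer? [0.683  0.0897] 0.0595 0.0034
wrist saucer? [0.6836 0.0852] 0.0589 0.0003
tcp [0.6841 0.0845 0.2253] [-3.141 -0.     2.97 ] to go tx,ty [0.0003 0.0009] w 0.09162437700712327 27.325
[0.1946 0.3415] [ 0.37  0.68 -0.84  1.43  0.52  1.26  0.88]
p_blue_wrist_22.4.png
p_blue_wrist_24.0.png
p_blue_wrist_27.3.png
```

```bash
python3 -m inch '[{"tx":0.0243,"ty":0.0427,"tz":0,"roll":0,"claw":0.0918},{"tx":0.0243,"ty":0.0427,"tz":0,"roll":0,"claw":0.0918},{"tx":0.0243,"ty":0.0427,"tz":0,"roll":0,"claw":0.0918},{"tx":0.0243,"ty":0.0427,"tz":0,"roll":0,"claw":0.0918},{"tx":0.0243,"ty":0.0427,"tz":0,"roll":0,"claw":0.0918},{"tx":0.0243,"ty":0.0427,"tz":0,"roll":0,"claw":0.0918},{"tx":0.0243,"ty":0.0427,"tz":0,"roll":0,"claw":0.0918},{"tx":0.0243,"ty":0.0427,"tz":0,"roll":0,"claw":0.0918}]'
python3 -m inch '[{"tx":0,"ty":0,"tz":0,"roll":0,"claw":0.0918},{"tx":0,"ty":0,"tz":0,"roll":0,"claw":0.0918}]'; python3 look.py yellow 0.55 0.454
```

```text
time: 28.42
eef_pos: [0.5501, 0.4552, 0.2233]
tool_rot: [-3.139, -0.002, 2.97]
wrist_force: [1.0, 0.4, 0.4]
grip_width: 0.0916
grasp_force: 0.0
time: 28.68
eef_pos: [0.5508, 0.4539, 0.2237]
tool_rot: [-3.139, -0.001, 2.97]
wrist_force: [0.8, -0.8, 0.3]
grip_width: 0.0918
grasp_force: 0.0
cup [0.5414 0.4502] r 0.0292 0.0004 r30 [0.5414 0.4502] 0.0008 handle 43.2 n 97 reach 0.054380191871255805
tcp [0.5518 0.453  0.2241] [-3.139e+00 -1.000e-03  2.968e+00] closing yaw 1.398 tx,ty [ 0.0098 -0.0045] roll -0.927 q [-0.22  0.73 -0.84  1.36  0.54  1.29  0.31] 28.725
```

View pics/p_blue_wrist_27.3.png

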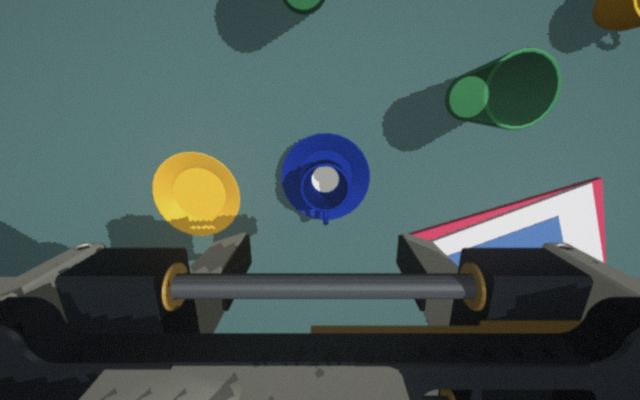

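The blue cup stands centred on its saucer: the cup is at (325,183) and the saucer at (326,177). I'll align with the yellow cup now.

```bash
python3 -m inch '[{"tx":0.0098,"ty":-0.0045,"tz":0.02,"roll":0,"claw":0.0918},{"tx":0,"ty":0,"tz":0.02,"roll":-0.185,"claw":0.0918},{"tx":0,"ty":0,"tz":0.02,"roll":-0.185,"claw":0.0918},{"tx":0,"ty":0,"tz":0.02,"roll":-0.185,"claw":0.0918},{"tx":0,"ty":0,"tz":0.015,"roll":-0.185,"claw":0.0918},{"tx":0,"ty":0,"tz":0.005,"roll":-0.185,"claw":0.0918},{"tx":0,"ty":0,"tz":0,"roll":0,"claw":0.0918},{"tx":0,"ty":0,"tz":0,"roll":0,"claw":0.0918}]'
python3 look.py yellow 0.541 0.45
```

```text
time: 29.72
eef_pos: [0.5417, 0.4508, 0.1258]
tool_rot: [-3.141, 0.0, -2.394]
wrist_force: [0.2, -0.1, 0.1]
grip_width: 0.0914
grasp_force: 0.0
cup [0.541  0.4489] r 0.0299 0.001 r30 [0.541  0.4488] 0.001 handle 44.9 n 91 reach 0.0579953734797715
tcp [0.5416 0.4513 0.1261] [-3.141e+00  1.000e-03 -2.393e+00] closing yaw 2.32 tx,ty [ 0.002  -0.0014] roll -0.035 q [-0.15  0.88 -0.98  1.46  0.76  1.2   1.09] 29.775
```

```bash
python3 -m inch '[{"tx":0.002,"ty":-0.0015,"tz":0.053,"roll":-0.02,"claw":0.0918},{"tx":0,"ty":0,"tz":0.05,"roll":0,"claw":0.0918},{"tx":0,"ty":0,"tz":0,"roll":0,"claw":0.0918},{"tx":0,"ty":0,"tz":0,"roll":0,"claw":0.07},{"tx":0,"ty":0,"tz":0,"roll":0,"claw":0.05},{"tx":0,"ty":0,"tz":0,"roll":0,"claw":0.05},{"tx":0,"ty":0,"tz":0,"roll":0,"claw":0.05},{"tx":0,"ty":0,"tz":0,"roll":0,"claw":0.05}]' 15
python3 -m inch '[{"tx":0,"ty":0,"tz":-0.015,"roll":0,"claw":0.05},{"tx":0,"ty":0,"tz":-0.03,"roll":0,"claw":0.05},{"tx":0,"ty":0,"tz":-0.05,"roll":0,"claw":0.05},{"tx":0,"ty":0,"tz":-0.045,"roll":0,"claw":0.05},{"tx":0,"ty":0,"tz":-0.02,"roll":0,"claw":0.05},{"tx":0,"ty":0,"tz":0,"roll":0,"claw":0.05},{"tx":0,"ty":0,"tz":0,"roll":0,"claw":0.05}]'
python3 place.py yellow 0.677 -0.0925
```

```text
time: 30.78
eef_pos: [0.5412, 0.4497, 0.024]
tool_rot: [-3.141, 0.002, -2.369]
wrist_force: [0.8, -1.1, 5.2]
grip_width: 0.0582
grasp_force: 15.0
time: 31.65
eef_pos: [0.5398, 0.4482, 0.1804]
tool_rot: [-3.141, -0.003, -2.368]
wrist_force: [-1.0, 0.0, -2.0]
grip_width: 0.058
grasp_force: 15.0
scene saucer? [ 0.6809 -0.0913] 0.0583 0.0006
tcp [0.5398 0.4482 0.1804] [-3.141e+00 -3.000e-03 -2.368e+00] to go tx,ty [ 0.2795 -0.4828] w 0.05802239429763233 31.65
```

```bash
python3 -m inch '[{"tx":0.0115,"ty":-0.02,"tz":0,"roll":0,"claw":0.05},{"tx":0.0233,"ty":-0.0402,"tz":0,"roll":0,"claw":0.05},{"tx":0.0233,"ty":-0.0402,"tz":0,"roll":0,"claw":0.05},{"tx":0.0233,"ty":-0.0402,"tz":0,"roll":0,"claw":0.05},{"tx":0.0233,"ty":-0.0402,"tz":0,"roll":0,"claw":0.05},{"tx":0.0233,"ty":-0.0402,"tz":0,"roll":0,"claw":0.05},{"tx":0.0233,"ty":-0.0402,"tz":0,"roll":0,"claw":0.05},{"tx":0.0233,"ty":-0.0402,"tz":0,"roll":0,"claw":0.05}]'
python3 -m inch '[{"tx":0.0233,"ty":-0.0402,"tz":0,"roll":0,"claw":0.05},{"tx":0.0233,"ty":-0.0402,"tz":0,"roll":0,"claw":0.05},{"tx":0.0233,"ty":-0.0402,"tz":0,"roll":0,"claw":0.05},{"tx":0.0233,"ty":-0.0402,"tz":0,"roll":0,"claw":0.05},{"tx":0.0117,"ty":-0.0204,"tz":0,"roll":0,"claw":0.05},{"tx":0,"ty":0,"tz":0,"roll":0,"claw":0.05},{"tx":0,"ty":0,"tz":0,"roll":0,"claw":0.05},{"tx":0,"ty":0,"tz":0,"roll":0,"claw":0.05}]'
python3 place.py yellow 0.677 -0.0925
```

```text
time: 32.75
eef_pos: [0.6255, 0.1099, 0.1812]
tool_rot: [3.14, -0.002, -2.368]
wrist_force: [-0.1, -0.4, -1.1]
grip_width: 0.0584
grasp_force: 15.0
time: 33.75
eef_pos: [0.6771, -0.0882, 0.183]
tool_rot: [3.141, 0.001, -2.364]
wrist_force: [-0.3, -0.6, -1.4]
grip_width: 0.0577
grasp_force: 15.0
scene saucer? [ 0.6811 -0.0915] 0.0582 0.0006
wrist saucer? [ 0.7042 -0.0634] 0.0854 0.011
tcp [ 0.6771 -0.0882  0.183 ] [ 3.141e+00  1.000e-03 -2.364e+00] to go tx,ty [ 0.0031 -0.003 ] w 0.05765866076821425 33.75
```

Contact is expected near TCP z of 0.029, so I'll come down about 0.15.

```bash
python3 -m inch '[{"tx":0.0025,"ty":-0.0025,"tz":0.03,"roll":0,"claw":0.05},{"tx":0,"ty":0,"tz":0.04,"roll":0,"claw":0.05},{"tx":0,"ty":0,"tz":0.04,"roll":0,"claw":0.05},{"tx":0,"ty":0,"tz":0.025,"roll":0,"claw":0.05},{"tx":0,"ty":0,"tz":0.01,"roll":0,"claw":0.05},{"tx":0,"ty":0,"tz":0.003,"roll":0,"claw":0.05},{"tx":0,"ty":0,"tz":0,"roll":0,"claw":0.05},{"tx":0,"ty":0,"tz":0,"roll":0,"claw":0.05}]'
```

```text
time: 34.85
eef_pos: [0.6783, -0.0947, 0.0361]
tool_rot: [-3.14, 0.001, -2.369]
wrist_force: [0.3, 0.5, -1.3]
grip_width: 0.0583
grasp_force: 15.0
```

```bash
python3 -m inch '[{"tx":-0.0005,"ty":0.0015,"tz":0.003,"roll":0,"claw":0.05},{"tx":0,"ty":0,"tz":0.002,"roll":0,"claw":0.05},{"tx":0,"ty":0,"tz":0.001,"roll":0,"claw":0.05},{"tx":0,"ty":0,"tz":0,"roll":0,"claw":0.05}]';python3 -m inch '[{"tx":0,"ty":0,"tz":0.001,"roll":0,"claw":0.05},{"tx":0,"ty":0,"tz":0,"roll":0,"claw":0.05}]';python3 -m inch '[{"tx":0,"ty":0,"tz":0.001,"roll":0,"claw":0.05},{"tx":0,"ty":0,"tz":0,"roll":0,"claw":0.05}]'
```

```text
time: 35.35
eef_pos: [0.6767, -0.0932, 0.029]
tool_rot: [3.142, -0.0, -2.368]
wrist_force: [-1.4, -1.1, 1.7]
grip_width: 0.058
grasp_force: 15.0
time: 35.6
eef_pos: [0.6769, -0.0931, 0.029]
tool_rot: [-3.141, 0.0, -2.368]
wrist_force: [-3.8, 0.4, 7.6]
grip_width: 0.0581
grasp_force: 15.0
time: 35.85
eef_pos: [0.6771, -0.0932, 0.0287]
tool_rot: [-3.141, 0.0, -2.368]
wrist_force: [-5.3, -1.7, 11.3]
grip_width: 0.0581
grasp_force: 15.0
```

```bash
python3 -m inch '[{"tx":0,"ty":0,"tz":-0.001,"roll":0,"claw":0.05},{"tx":0,"ty":0,"tz":0,"roll":0,"claw":0.064},{"tx":0,"ty":0,"tz":0,"roll":0,"claw":0.08},{"tx":0,"ty":0,"tz":0,"roll":0,"claw":0.08},{"tx":0,"ty":0,"tz":-0.03,"roll":0,"claw":0.08},{"tx":0,"ty":0,"tz":-0.05,"roll":0,"claw":0.08},{"tx":0,"ty":0,"tz":-0.06,"roll":0,"claw":0.0918},{"tx":0,"ty":0,"tz":-0.06,"roll":0,"claw":0.0918}]'
python3 -m inch '[{"tx":0,"ty":0,"tz":0,"roll":0,"claw":0.0918},{"tx":0,"ty":0,"tz":0,"roll":0,"claw":0.0918}]'; python3 place.py yellow 0.677 -0.0925; cd pics; cp p_yellow_scene_3[67]*.png fs.png; cp p_yellow_wrist_3[67]*.png fw.png; ls|grep p_yell
```

```text
time: 36.85
eef_pos: [0.6764, -0.0932, 0.2292]
tool_rot: [3.141, -0.0, -2.368]
wrist_force: [1.1, -0.9, 0.7]
grip_width: 0.0908
grasp_force: 0.0
time: 37.1
eef_pos: [0.6764, -0.0936, 0.2273]
tool_rot: [-3.141, -0.001, -2.368]
wrist_force: [-0.7, -0.2, -0.7]
grip_width: 0.0923
grasp_force: 0.0
scene saucer? [ 0.6771 -0.0906] 0.0606 0.0027
wrist saucer? [ 0.6772 -0.0928] 0.0583 0.0003
tcp [ 0.6764 -0.0936  0.2273] [-3.141e+00 -1.000e-03 -2.368e+00] to go tx,ty [-0.0012  0.0004] w 0.09228097142910548 37.1
p_yellow_scene_31.6.png
p_yellow_scene_33.8.png
p_yellow_scene_37.1.png
p_yellow_wrist_31.6.png
p_yellow_wrist_33.8.png
p_yellow_wrist_37.1.png
```

View pics/fs.png

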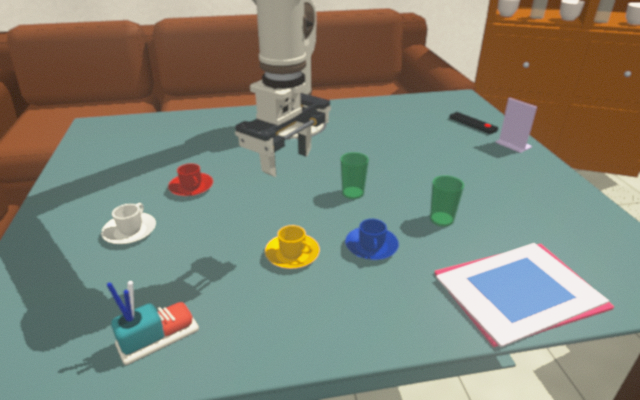

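View pics/fw.png

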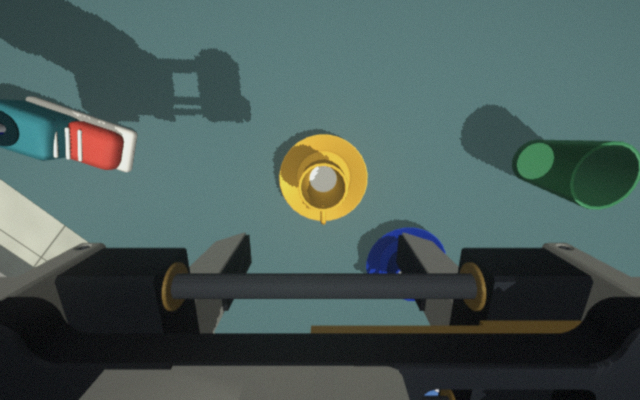

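All four cups stand centred on their own saucers: red (189,178), white (127,220), yellow (292,243) and blue (372,236). The tumblers at (354,175) and (446,200) haven't moved, and the gripper is clear.

```bash
python3 -c "
from rig import robot
print(robot.hand_in())"
```

```text
the job is handed in; nothing more can be done
None
```

All four cups stand upright on the saucers of their own colours, about 2 mm or less from centre by my measurements. The tumblers have not moved in the images, and I handed the job in at about 37 s; no verdict came back.

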